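# Pack the calibration plate and hasp the instrument case shut

### The job

Pack the reader's calibration plate away: lower it gently, without dropping it, over the two pins in the open grey case until it lies flat on the deck. Then close the lid fully and, only once the lid is down, swing the steel hasp over the staple until it lies flat against the case front. Leave everything else where it is.

Things in the scene. Friction and masses are not known exactly. Their poses are not given: they have to be found in the camera images.
- case: Grey hard case, fixed, 190 deep (x) x 300 wide (y); walls 6 thick, 110 high, bar handles 21 out of its ends; lid 18 thick (top at 128 when shut). Origin: centre of its underside, on the bench; x points from its front (robot side) to the lid hinge, y left, z up. Black deck inside at height 35; a white block 70 x 36 x 30 high is fixed on the deck's right (-y) end, a dropper stands at its left.
- seat (a point): Point on the deck's surface midway between two upright steel pins, 15 towards the front from the case's centre, axes as the case. The pins are 9 diameter at (0, +48) and (0, -48) in x, y, 16 high, the top 6 tapering to 3 diameter.
- lid_hinge (a point): Middle of the lid's hinge axis, 95 behind the case's centre and 110 above its underside; axes as the case; the hinge axis is y.
- lid (a joint): Lid angle in rad: 0 shut, about 1.57 upright, at most 1.9. The hinge is stiff (friction about 0.5 N m): the lid stays where it is left and never falls by itself; push it, about 3 N at its free edge.
- lid_edge (a point): Middle of the lid's free edge on its outer face (the top when shut), 190 from the hinge axis and 18 out from the lid's inner face; moves with the lid. The lid is a plain slab 300 wide to push anywhere; two ribs 2 high lie at y = -60 and +60.
- hasp (a joint): Hasp angle against the lid in rad. With the lid shut: 0 hangs straight down over the staple, flat along the case front; 1.57 sticks out level towards the robot; 3.14 would stand upright (stop at 2.9). Friction of 0.025 N m holds it where it is left; push it down and round.
- hasp_hinge (a point): Middle of the hasp's hinge axis (y; barrel 8 diameter), mid-width on the lid's free edge, 5 in front of it and 9 above the lid's inner face (119 above the bench with the lid shut). The hasp is a steel strap 30 wide, 4 thick, 59 long from the axis: solid from 4 to 34, where it can be pushed, then a slot 14 wide from 34 to 53; a lip at its end stands 8 out of its outer face.
- hasp_tip (a point): Free end of the hasp, 59 from its hinge axis, in mid thickness.
- staple (a point): Middle of the outer bar of the staple, a small upright steel loop (4 thick, 15 high) in the middle of the case front, 12 out from the front wall (its outside 14 out) and 78 above the bench; it passes through the hasp's slot and stands 7 proud of the shut hasp.
- plate: Calibration plate: aluminium, 80 (x) x 130 (y) x 8 thick, 0.17 to 0.35 kg, loose on the bench left or right of the case. Origin: centre of its underside. Through holes of 12 diameter at (0, +48) and (0, -48). In its middle stands a black handle, 50 long in x, 12 thick in y, from 8 to 48 above the underside: grip it across y. It fits either way round.
- carton: Cardboard box 75 x 110 x 40 high, on the other side of the case from the plate; leave alone. Origin: centre of its underside.
- dropper: Small dropper bottle, 22 diameter, 50 high, standing on the case's deck near its left end; leave alone. Origin: centre of its underside.
- jar: Amber jar, 52 diameter, 70 high, on the bench behind and to the left of the case; leave alone. Origin: centre of its underside.
- pen: Black marker 12 diameter, 130 long, lying behind and left of the case; leave alone. Origin: middle of its length, on its underside as placed.
- wash: White wash bottle 64 diameter, 170 high, behind and to the right of the case; leave alone. Origin: centre of its underside.
Mind the look-alikes: they are no part of the job. What is shaped like the plate but purple is not meant.

How it is judged:
On the way, in this order (a step that is already met when the one before it is completed fails the run):
1. the plate lies flat on the deck over both pins (horizontal distance between plate and seat below 0.004 m and z of plate in the frame of seat between -0.003 and 0.003 m and angle between plate's own z axis and vertical below 0.05 rad and angle between the x axis of plate and the x axis of seat, either way round below 0.08 rad), for 0.2 s.
2. the lid is shut (value of joint lid below 0.03 rad), for 0.2 s.
3. the hasp lies over the staple, flat against the front (value of joint hasp below 0.12 rad), for 0.2 s.
At the end, for the whole second after the job is handed in: The plate rests on the deck with both pins through its holes (centre within 4 mm of the seat, within 3 mm of the deck's height, level within 0.05 rad, square to the case within 0.08 rad), the lid is shut (under 0.03 rad), the hasp hangs over the staple (under 0.12 rad), and the plate is at rest (all of step 1 and value of joint lid below 0.03 rad and value of joint hasp below 0.12 rad and linear speed of plate below 0.02 m/s); the robot touches nothing.
It fails at once if the plate is dropped or slammed onto the deck (over 0.35 m/s within 50 mm of its seat) (distance between plate and seat below 0.05 m and linear speed of plate above 0.35 m/s).
It fails at once if the hasp is swung down (under 0.4 rad) while the lid is still open (over 0.12 rad), so that it would jam on the staple (value of joint hasp below 0.4 rad and value of joint lid above 0.12 rad).
It fails at once if a bystander (carton, dropper bottle, jar, marker, wash bottle) is moved by more than 30 mm (distance of any of carton, dropper, jar, pen, wash from where it was at the start of the episode above 0.03 m).
It also fails if it takes over 69 s, if anything falls off the work surface, if the arm or the gripper's body presses on something with over 40 N, if the wrist force passes 120 N, or if a joint passes its speed limit or range.

### The arm

A 6-joint arm with a two-finger parallel gripper is mounted at the origin on the work surface. World frame = base frame: x ahead of the robot, y to its left, z up, the work surface at z = 0. Lengths are in m, angles in rad, forces in N, time in s.
With the tool pointing down it reaches from about 0.275 to 0.825 m from the base axis. Payload 5.2 kg.
Tool frame: the origin (TCP) lies on the centre line of the jaws, within the pads' length; the fingertips stand 17 mm ahead of it and the grasp point (between the pads) lies 2 mm behind it; z points along the fingers, y is the line along which they close (so a half turn about z gives the same grasp; the last joint's range is limited). The gripper opens to 93 mm and grips with 3 to 60 N. Pads are 15 mm wide; open, the fingers measure 128 mm over their backs; the gripper's body (75 mm by 188 mm) begins 65 mm behind the grasp point.
Start: joints at [0.962, 0.259, 1.535, -0, 1.348, -0.203], TCP at [0.217, 0.505, 0.236] pointing down, gripper open.
Joint ranges: [-3.14, 3.14], [-0.91, 2.08], [0.19, 2.58], [-1.22, 4.36], [0.22, 2.71], [-3.12, 3.12]. Speed limits (rad/s): [2.57, 2.57, 3.14, 3.14, 3.14, 3.14].

### API

Orientations are given as a unit quaternion [x, y, z, w].
In Python, from plant import arm, vision, job gives the robot as it stands. The module is installed in compiled form; this text tells all that it offers.
- The arm moves only by the tool step_arm, never from a script. Its argument "increments" is one flat list of numbers, 4 for each row, row after row: the shift along the world's x, y, z each as a share of 0.4 m, from -1 to 1, then the turn about the world's z as a share of pi/4 rad, from -1 to 1. A call has exactly 10 rows; each row shifts and turns the commanded pose from where the row before left it; what a row does not reach is not made up. A row lasts 1/10 s, in which the tool goes at most 50 mm and 8.59 degrees, less where a joint would pass 70% of its speed; a pose out of reach is approached as far as the arm can. A call with a number of a shift or a turn outside -1 to 1 is refused whole. A call with a gripper value outside its range is refused whole. "hand" is the opening, from 0 (shut) to 1 (fully open), set as the call begins (left out, the last holds). The fingers move at their own pace and stop on an object; the grip force is fixed at half the most. Time passes only in rows, so rows that do not move let the fingers close, or fill a call up. It gives the time, the measured TCP pose, the force, the opening and the grip force at its end, in the units of the state.
- arm.get_state(): the state, without advancing time (a new reading comes with each control period).
- vision.capture(name): name is "scene" or "top" or "wrist"; returns a dict with "image" (480x640x3 uint8, red, green, blue), "fx", "fy", "cx", "cy" (pixels), "k1" (the pictures are not rectified: a ray, as slopes to the right and down, at radius r is drawn at 1 + k1 r^2 times it, then the intrinsics apply), "eye" and "rotation" of the camera in the world; the wrist camera has in their place "tool_from_camera" (4x4, takes a point from camera to tool coordinates, whose origin is the TCP and whose axes are the flange's). Camera axes: x right, y down, z forward; pixel columns grow to the right and rows downward; lengths in m; the calibration is good to about 2 mm. A picture is of the moment at which its call begins: read the wrist's pose just before it. There is no depth.
- job.sign_off(): hands the job in; it is judged then, once.
Trained networks look in a picture, given as the dict that the camera call returned (one of the last four; its "shot" number tells which), for a name from the list of things; names that differ only in an ending like _2 or _b are one class to them, and where a whole thing is asked for, a point or a joint stands for the part that bears it (a point fixed in the world has none). Each returns a list of dicts, best first, with "p" (0 to 1); they miss things now and then, are a little off and sometimes report something else, mostly with a low value. They report only what shows in the picture. A call takes as long as a camera call. They do not tell look-alikes from the thing itself.
- vision.look_for(query, picture): "location" ([x, y, z] in m, in the coordinates of the camera as it stood for that picture, good to about 4 mm: the middle of the surface that is visible of it).
- vision.tip_of(query, picture): "location" ([x, y, z] in m, in the coordinates of the camera as it stood for that picture, good to about 4 mm: a listed point, or the origin of a listed thing).
The state is a dict: "clock": time; "qpos": joint angles; "joint_velocities": joint speeds; "tau": joint torques, N m; "position": TCP position; "orientation": TCP orientation; "wrist_force": force on the tool from outside, world axes, zero at the start; "torque": the same for the moment, N m; "width": finger opening in m; "gripper_force": force on a finger pad.
Only numpy, scipy, OpenCV 4.12 (cv2) and the standard library are available. Lean on these libraries where they do the work, as an engineer would, in place of code of your own. Each camera call takes 0.05 s, during which the arm holds its last target. There are 200 camera calls.

## Working session

There is one attempt and no reset: what is moved stays moved. The work goes in short steps, Python scripts to look and compute and a tool call to move; the robot and the scene stay as the last step left them, time stands still between calls to the robot, and variables do not carry over. Pictures are saved under pics/ and viewed, at most 10 in all, crops included, and the job is handed in when it is done.

Besides the shell and the picture viewer there is one more tool, called by a JSON object that holds its "name" and its "arguments". step_arm: Moves the arm, as the interface text tells. Shift numbers are shares of 0.4 m and turn numbers shares of pi/4 rad, none past 1 either way. Its arguments: {"type":"object","properties":{"increments":{"type":"array","items":{"type":"number"}},"hand":{"type":"number"}},"required":["increments"]}

```bash
mkdir -p pics; cat > h.py <<'E'
import numpy as np, cv2
from scipy.spatial.transform import Rotation as R
from plant import arm, vision, job
def cam(c, st=None):
    if 'eye' in c: return np.array(c['rotation']).reshape(3,3), np.array(c['eye'])
    T=np.array(c['tool_from_camera']); Rt=R.from_quat(st['orientation']).as_matrix()
    return Rt@T[:3,:3], Rt@T[:3,3]+np.array(st['position'])
def shot(name):
    st=arm.get_state(); c=vision.capture(name); c2=cam(c,st); return c,c2
def w(c2,p): return c2[0]@np.array(p)+c2[1]
def proj(c,c2,P):
    q=c2[0].T@(np.array(P)-c2[1]); s=q[:2]/q[2]; s=s*(1+c['k1']*(s@s)); return np.array([c['fx']*s[0]+c['cx'],c['fy']*s[1]+c['cy']])
def ray(c,c2,uv):
    d=np.array([(uv[0]-c['cx'])/c['fx'],(uv[1]-c['cy'])/c['fy']]); s=d.copy()
    for _ in range(10): s=d/(1+c['k1']*(s@s))
    return c2[0]@np.array([s[0],s[1],1])
def onz(c,c2,uv,z):
    v=ray(c,c2,uv); return c2[1]+v*(z-c2[1][2])/v[2]
def save(c,n,crop=None,sc=1):
    im=c['image'][:,:,::-1]
    if crop: im=im[crop[1]:crop[3],crop[0]:crop[2]]
    cv2.imwrite('pics/'+n,cv2.resize(im,None,fx=sc,fy=sc,interpolation=cv2.INTER_CUBIC))
E
python3 - <<'E'
from h import *
np.set_printoptions(precision=4,suppress=True)
ims=[]
for n in('scene','top'):
    c,c2=shot(n); save(c,n+'.png'); print(n,c2[1],c['fx'],c['k1'])
    for q in('plate','case','seat','lid_hinge','lid_edge','hasp_hinge','hasp_tip','staple','carton','dropper','jar','wash','pen'):
        print(q,[(round(d['p'],2),w(c2,d['location'])) for d in vision.tip_of(q,c)[:3]])
print(arm.get_state())
E
```

```text
Traceback (most recent call last):
  File "h.py", line 9, in shot
    st=arm.get_state(); c=vision.capture(name); c2=cam(c,st); return c,c2
                                                   ~~~^^^^^^
  File "h.py", line 5, in cam
    if 'eye' in c: return np.array(c['rotation']).reshape(3,3), np.array(c['eye'])
                          ~~~~~~~~~~~~~~~~~~~~~~~~~~~~~~~^^^^^
ValueError: cannot reshape array of size 4 into shape (3,3)
```

```bash
sed -i "s/np.array(c\['rotation'\]).reshape(3,3)/R.from_quat(c['rotation']).as_matrix()/" h.py
python3 - <<'E'
from h import *
np.set_printoptions(precision=4,suppress=True)
for n in('scene','top'):
    c,c2=shot(n); save(c,n+'.png'); print(n,c2[1],c['fx'],c['k1'])
    for q in('plate','case','seat','lid_hinge','lid_edge','hasp_hinge','staple','carton','dropper'):
        print(q,[(round(d['p'],2),w(c2,d['location'])) for d in vision.tip_of(q,c)[:3]])
print(arm.get_state())
E
```

```text
scene [0.9922 0.2371 0.9565] 435.4501728081319 -0.0006624340404065365
plate [(0.81, array([ 0.2915, -0.3424,  0.0007])), (0.65, array([ 0.4633, -0.3457, -0.0006])), (0.61, array([ 0.2793, -0.5415, -0.0003]))]
case [(0.56, array([ 0.5811, -0.0521, -0.0007]))]
seat [(0.97, array([ 0.5619, -0.05  ,  0.0345]))]
lid_hinge [(0.65, array([ 0.6754, -0.0629,  0.1117]))]
lid_edge [(0.89, array([ 0.6771, -0.0658,  0.3031])), (0.31, array([ 0.4647, -0.3485,  0.0012])), (0.2, array([ 0.5796, -0.0557, -0.0019]))]
hasp_hinge [(0.63, array([ 0.6671, -0.0661,  0.3066]))]
staple [(0.71, array([ 0.4707, -0.0347,  0.0783]))]
carton [(0.97, array([ 0.4631,  0.369 , -0.0021])), (0.17, array([ 0.6703, -0.0682,  0.3057]))]
dropper [(0.56, array([0.6375, 0.0543, 0.0332]))]
top [ 0.3893 -0.0674  1.3407] 479.8990926238644 -0.12968989328294067
plate [(0.93, array([ 0.466 , -0.346 ,  0.0006])), (0.68, array([ 0.2886, -0.3413,  0.0016])), (0.65, array([ 0.2818, -0.5428, -0.003 ]))]
case [(0.56, array([ 0.5822, -0.0444, -0.0005]))]
seat [(0.63, array([ 0.565 , -0.0447,  0.0408]))]
lid_hinge [(0.68, array([ 0.6756, -0.0607,  0.1082]))]
lid_edge [(0.83, array([ 0.6829, -0.0609,  0.303 ]))]
hasp_hinge [(0.74, array([ 0.6313, -0.3247, -0.0001])), (0.39, array([ 0.6691, -0.058 ,  0.3033]))]
staple [(0.94, array([ 0.4745, -0.0345,  0.08  ]))]
carton [(0.94, array([0.4618, 0.3739, 0.0025]))]
dropper [(0.37, array([0.6369, 0.0591, 0.0361]))]
{'clock': 1.05, 'qpos': array([ 0.9622,  0.2585,  1.535 , -0.    ,  1.348 , -0.2028]), 'joint_velocities': array([-0.001 ,  0.0006, -0.0005,  0.0005,  0.0009, -0.0001]), 'tau': array([  0.0015, -43.7212, -28.4311,   0.0722,   0.031 ,   0.    ]), 'position': array([0.2171, 0.5053, 0.2357]), 'orientation': array([0.2015, 0.9795, 0.    , 0.    ]), 'wrist_force': array([ 0.5616,  0.2167, -0.7762]), 'torque': array([ 0.0038,  0.0289, -0.0584]), 'gripper_force': 0.0, 'width': 0.09261576401481336}
```

View pics/scene.png

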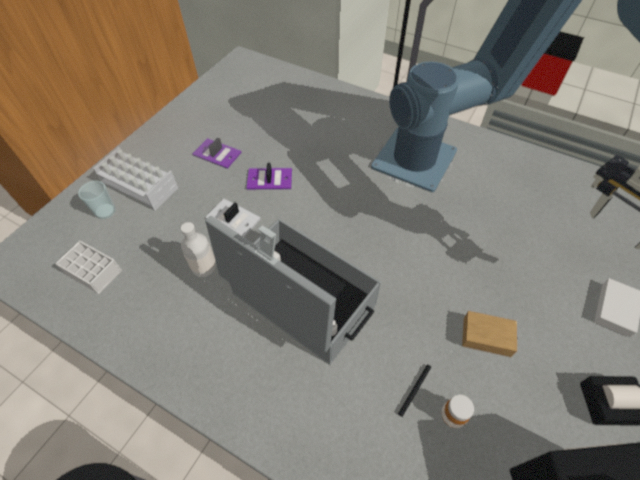

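View pics/top.png

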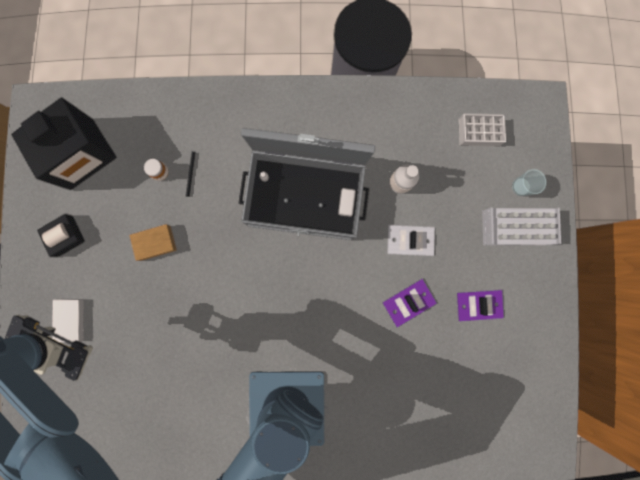

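Candidates for the plate in the top view are the grey plate with the black handle at (411,240), a purple one at (410,302) and a purple one at (481,305). I choose the aluminium-grey one at about (0.465,-0.346). I'll move there for a close look.

{"name": "step_arm", "arguments": {"increments": [0.028,-0.106,0,0.026,0.028,-0.106,0,0.026,0.028,-0.106,0,0.026,0.028,-0.106,0,0.026,0.028,-0.106,0,0.026,0.028,-0.106,0,0.026,0.028,-0.106,0,0.026,0.028,-0.106,0,0.026,0.028,-0.106,0,0.026,0.028,-0.106,0,0.026], "hand": 1}}

```text
clock: 2.05
position: [0.3292, 0.0797, 0.236]
orientation: [0.1, 0.995, 0.0, 0.001]
wrist_force: [0.1, 0.9, 0.1]
width: 0.0925
gripper_force: 0.0
```

{"name": "step_arm", "arguments": {"increments": [0.028,-0.106,0,0.026,0.028,-0.106,0,0.026,0.028,-0.106,0,0.026,0.028,-0.106,0,0.026,0.028,-0.106,0,0.026,0.028,-0.106,0,0.026,0.028,-0.106,0,0.026,0.028,-0.106,0,0.026,0.028,-0.106,0,0.026,0,0,0,0]}}

```text
clock: 3.05
position: [0.4307, -0.3054, 0.235]
orientation: [0.011, 1.0, -0.001, 0.0]
wrist_force: [-0.4, -0.1, -0.1]
width: 0.0933
gripper_force: 0.0
```

```bash
python3 - <<'E'
from h import *
np.set_printoptions(precision=4,suppress=True)
s=arm.get_state();print(s['position'],s['orientation'],s['qpos'])
c,c2=shot('wrist'); save(c,'w1.png'); print(c2, c['fx'],c['k1'])
for q in('plate',):
    print(q,[(round(d['p'],2),w(c2,d['location']),proj(c,c2,w(c2,d['location']))) for d in vision.tip_of(q,c)[:3]])
E
```

```text
[ 0.4307 -0.3054  0.235 ] [ 0.0105  0.9999 -0.001   0.0002] [-0.8276  0.2184  1.5894 -0.0011  1.3319 -2.3771]
(array([[ 0.0215,  0.9587,  0.2836],
       [ 0.9998, -0.02  , -0.008 ],
       [-0.0019,  0.2837, -0.9589]]), array([ 0.3517, -0.3032,  0.385 ])) 408.9324452950264 0.0005088660899368783
plate [(0.88, array([ 0.2927, -0.3446,  0.0054]), array([265.0197,  47.8047])), (0.75, array([ 0.2777, -0.547 ,  0.0065]), array([23.3515, 33.6697])), (0.72, array([ 0.464 , -0.3456,  0.0066]), array([273.7358, 241.3012]))]
```

View pics/w1.png

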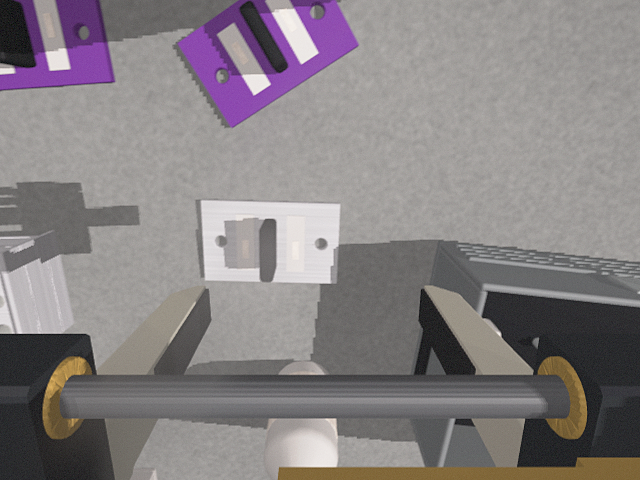

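The wrist picture shows the aluminium plate at (270,242), with its holes at about (222,241) and (321,244). The purple look-alikes are at (268,60) and (50,40), and the wash bottle is below at (300,420).

```bash
cat >> h.py <<'E'
def plate(c,c2,box,z=0.008,th=150):
    x0,y0,x1,y1=box; g=cv2.cvtColor(c['image'],cv2.COLOR_RGB2HSV)[y0:y1,x0:x1]
    m=((g[:,:,2]>th)&(g[:,:,1]<40)).astype(np.uint8)
    k=max(cv2.findContours(m,cv2.RETR_EXTERNAL,cv2.CHAIN_APPROX_NONE)[0],key=cv2.contourArea)
    P=np.array([onz(c,c2,p[0]+[x0,y0],z)[:2] for p in k],np.float32)
    (cx,cy),(a,b),t=cv2.minAreaRect(P*1000); return cx,cy,a,b,t
E
python3 - <<'E'
from h import *
np.set_printoptions(precision=4,suppress=True)
c,c2=shot('wrist')
for th in(140,170): print(plate(c,c2,(180,180,360,300),th=th))
a,b=onz(c,c2,(222,241),.008),onz(c,c2,(321,244),.008); print(a,b,np.linalg.norm(a-b),(a+b)/2,np.arctan2(*(b-a)[:2]))
t,t2=shot('top'); p=proj(t,t2,[.465,-.346,.008]).astype(int); print(p, plate(t,t2,(p[0]-35,p[1]-28,p[0]+35,p[1]+28)))
# seat pins & case via top
cv2.imwrite('pics/case.png',cv2.resize(t['image'][120:245,235:385,::-1],None,fx=5,fy=4.8,interpolation=cv2.INTER_CUBIC))
E
```

```text
(462.87371826171875, -346.6869201660156, 177.8167266845703, 119.35848236083984, 88.83379364013672)
(471.6751708984375, -349.6568603515625, 130.9400634765625, 94.67131805419922, 86.98269653320312)
[ 0.4609 -0.3896  0.008 ] [ 0.4659 -0.2945  0.008 ] 0.09525701089885566 [ 0.4634 -0.342   0.008 ] 0.052235301102614984
[409 239] (495.69091796875, -322.5778503417969, 65.327392578125, 22.528762817382812, 89.89867401123047)
```

View pics/case.png

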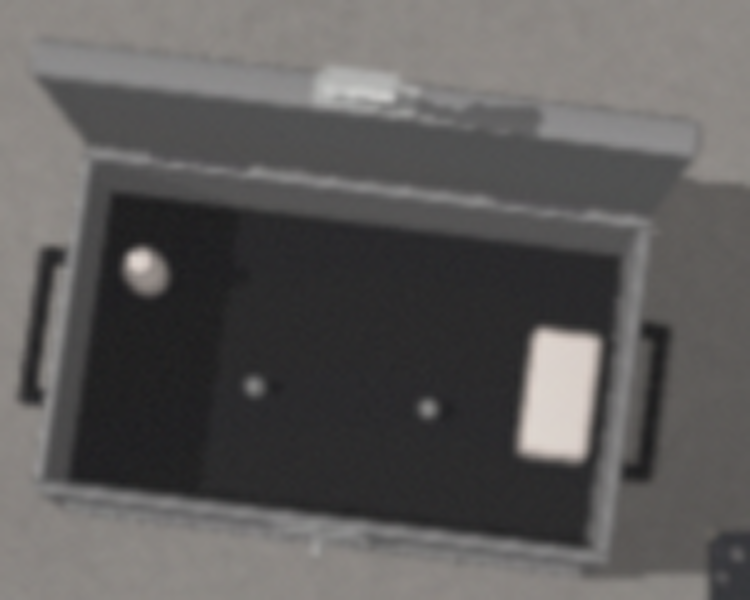

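The crop shows the pins at (254,386) and (428,408), the white block at (560,395) and the dropper at (145,270). The hasp is up on the lid's edge at (360,85). The staple is at (315,545) on the front.

The plate centre is about (0.464,-0.343) with yaw about -0.05, so I'll descend on it.

{"name": "step_arm", "arguments": {"increments": [0.042,-0.048,0,-0.02,0.042,-0.048,0,-0.02,0,0,-0.1,0,0,0,-0.1,0,0,0,-0.1,0,0,0,-0.1,0,0,0,-0.06,0,0,0,-0.04,0,0,0,0,0,0,0,0,0]}}

```text
clock: 4.25
position: [0.4638, -0.3378, 0.0365]
orientation: [0.024, 1.0, -0.0, 0.0]
wrist_force: [0.7, -1.1, 1.3]
width: 0.0931
gripper_force: 0.0
```

{"name": "step_arm", "arguments": {"increments": [0,0,0,0,0,0,0,0,0,0,0,0,0,0,0,0,0,0,0,0,0,0,0,0,0,0,0,0,0,0,0,0,0,0,0,0,0,0,0,0], "hand": 0}}

```text
clock: 5.25
position: [0.4635, -0.3389, 0.0356]
orientation: [0.025, 1.0, -0.0, 0.0]
wrist_force: [-0.1, -2.1, 0.2]
width: 0.0174
gripper_force: 0.5
```

{"name": "step_arm", "arguments": {"increments": [0,0,0,0,0,0,0,0,0,0,0,0,0,0,0,0,0,0,0.02,0,0,0,0.1,0,0,0,0.1,0,0,0,0.1,0,0,0,0.1,0,0,0,0.05,0]}}

```text
clock: 6.25
position: [0.4642, -0.3391, 0.228]
orientation: [0.024, 1.0, -0.002, 0.002]
wrist_force: [-0.6, -0.2, -2.7]
width: 0.012
gripper_force: 30.0
```

```bash
python3 - <<'E'
from h import *
np.set_printoptions(precision=4,suppress=True)
s=arm.get_state();print(s['position'],s['orientation'],s['width'],s['gripper_force'],s['wrist_force'])
c,c2=shot('wrist'); save(c,'w2.png')
for q in('plate','seat','staple','hasp_hinge'):
    print(q,[(round(d['p'],2),w(c2,d['location']),proj(c,c2,w(c2,d['location']))) for d in vision.tip_of(q,c)[:3]])
E
```

```text
[ 0.4642 -0.3391  0.228 ] [ 0.0245  0.9997 -0.0016  0.0017] 0.011989180841097515 29.999552071094513 [-0.5626 -0.2211 -2.6911]
plate [(0.61, array([ 0.4677, -0.3372,  0.1985]), array([318.295 , 298.6578]))]
seat [(0.71, array([ 0.5674, -0.0484,  0.0362]), array([637.4225, 309.4202]))]
staple []
hasp_hinge []
```

View pics/w2.png

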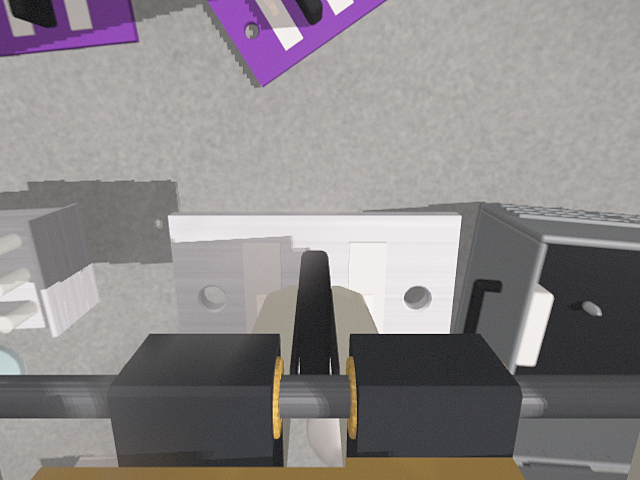

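The plate is held, its holes at (213,298) and (417,297), and the right pin shows at (592,309). I'll shift left to bring both pins into the same view as the holes.

{"name": "step_arm", "arguments": {"increments": [0,0.065,0,-0.027,0,0.065,0,-0.027,0,0.065,0,-0.027,0,0.065,0,-0.027,0,0,0,0,0,0,0,0,0,0,0,0,0,0,0,0,0,0,0,0,0,0,0,0]}}

```text
clock: 7.5
position: [0.4634, -0.2352, 0.2235]
orientation: [0.067, 0.998, 0.0, -0.0]
wrist_force: [-0.4, -0.2, -3.2]
width: 0.0118
gripper_force: 30.0
```

```bash
python3 - <<'E'
from h import *
np.set_printoptions(precision=4,suppress=True)
s=arm.get_state();print(s['position'],s['orientation'],s['wrist_force'])
c,c2=shot('wrist'); save(c,'w3.png',(160,180,640,420),1.65)
np.savez('w3.npz',im=c['image'],p=s['position'],q=s['orientation'])
for q in('plate','seat','staple','hasp_hinge'):
    print(q,[(round(d['p'],2),w(c2,d['location']),proj(c,c2,w(c2,d['location']))) for d in vision.tip_of(q,c)[:3]])
E
```

```text
[ 0.4634 -0.2352  0.2235] [ 0.0674  0.9977  0.     -0.0001] [-0.4427 -0.2026 -3.1596]
plate [(0.91, array([ 0.4639, -0.2307,  0.1938]), array([323.3501, 291.9372])), (0.81, array([ 0.2898, -0.3422,  0.006 ]), array([153.6564,  17.7083]))]
seat [(0.78, array([ 0.5644, -0.0495,  0.0342]), array([533.004 , 297.2518]))]
staple [(0.77, array([ 0.4767, -0.0348,  0.0794]), array([586.6848, 211.6108]))]
hasp_hinge []
```

View pics/w3.png

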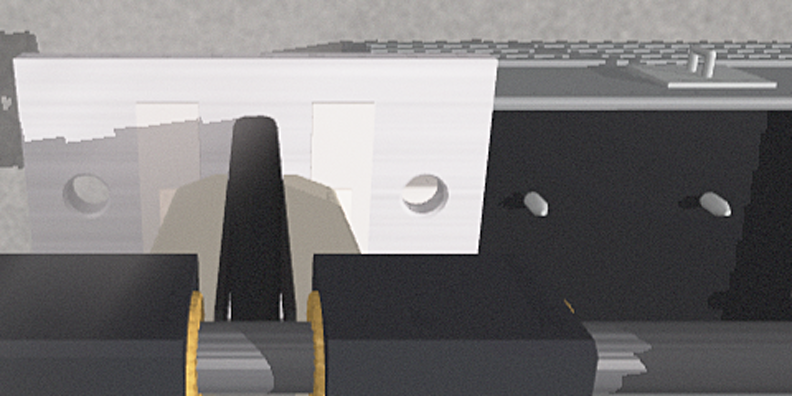

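```bash
python3 - <<'E'
from h import *
np.set_printoptions(precision=4,suppress=True)
d=np.load('w3.npz'); c=vision.capture('wrist'); im=d['im']; c2=cam(c,dict(position=d['p'],orientation=d['q']))
f=lambda x,y:np.array([160+x/1.65,180+y/1.65])
g=cv2.cvtColor(im,cv2.COLOR_RGB2GRAY)
pins=[]
for u in((536,204),(715,204)):
    x,y=f(*u).astype(int); r=g[y-14:y+15,x-14:x+15]; m=(r>85).astype(np.uint8)
    n,l,st,ce=cv2.connectedComponentsWithStats(m); k=1+np.argmax(st[1:,4]); uv=ce[k]+[x-14,y-14]
    P=onz(c,c2,uv,.0425); pins.append(P); print(uv,st[k],P)
zp=d['p'][2]-.0356+.008; holes=[onz(c,c2,f(*u)-[.3,.3],zp) for u in((86.5,194.5),(424.5,193.5))]
print(holes)
for a in(pins,holes):
    v=a[1]-a[0]; print('mid',(a[0]+a[1])/2,'len',np.linalg.norm(v),'yaw',np.arctan2(-v[0],v[1]))
mp=(pins[0]+pins[1])/2;mh=(holes[0]+holes[1])/2;print('delta',mp-mh)
# side-check pins by top camera
t,t2=shot('top'); gt=cv2.cvtColor(t['image'],cv2.COLOR_RGB2GRAY); q=[]
for uv in((285.8,200.4),(320.6,205)):
    x,y=map(round,uv); r=gt[y-5:y+6,x-5:x+6].astype(float)-60; r[r<0]=0; M=cv2.moments(r); u=(x-5+M['m10']/M['m00'],y-5+M['m01']/M['m00']); q.append(onz(t,t2,u,.046)); print(u,q[-1])
print('top mid',(q[0]+q[1])/2, np.linalg.norm(q[1]-q[0]))
E
```

```text
[484.6986 303.2466] [  8   7  14  15 146] [ 0.5601 -0.096   0.0425]
[593.3115 303.5628] [  5   7  19  15 183] [ 0.5734 -0.0009  0.0425]
[array([ 0.4588, -0.2831,  0.1959]), array([ 0.4715, -0.1871,  0.1959])]
mid [ 0.5667 -0.0484  0.0425] len 0.09608112088901027 yaw -0.1384598761483844
mid [ 0.4651 -0.2351  0.1959] len 0.09676963735493543 yaw -0.132152289679944
delta [ 0.1016  0.1866 -0.1534]
(285.3534798534798, 200.0164835164835) [0.5725 0.0009 0.046 ]
(320.11247803163445, 204.6572934973638) [ 0.5596 -0.0936  0.046 ]
top mid [ 0.5661 -0.0464  0.046 ] 0.0953484833769269
```

{"name": "step_arm", "arguments": {"increments": [0.042,0.078,0,0,0.042,0.078,0,0,0.042,0.078,0,0,0.042,0.078,0,0,0.042,0.078,0,0,0.042,0.078,0,0,0,0,-0.06,0,0,0,-0.06,0,0,0,0,0,0,0,0,0]}}

```text
clock: 8.85
position: [0.5642, -0.0474, 0.1758]
orientation: [0.067, 0.998, 0.0, -0.0]
wrist_force: [0.6, 0.3, -2.8]
width: 0.0115
gripper_force: 30.0
```

```bash
python3 - <<'E'
from h import *
np.set_printoptions(precision=5,suppress=True)
s=arm.get_state();print(s['position'],s['orientation'],s['wrist_force'],s['clock'])
E
```

```text
[ 0.56419 -0.04745  0.17575] [ 0.06698  0.99775  0.00008 -0.00044] [ 0.6313   0.33338 -2.80543] 8.85
```

{"name": "step_arm", "arguments": {"increments": [0.0015,-0.0015,-0.04,0,0,0,-0.04,0,0,0,-0.04,0,0,0,-0.04,0,0,0,-0.03,0,0,0,-0.015,0,0,0,0,0,0,0,0,0,0,0,0,0,0,0,0,0]}}

```text
clock: 9.85
position: [0.5654, -0.0482, 0.0944]
orientation: [0.067, 0.998, -0.0, 0.001]
wrist_force: [0.2, 0.2, -2.9]
width: 0.0119
gripper_force: 30.0
```

```bash
python3 - <<'E'
from h import *
np.set_printoptions(precision=5,suppress=True)
s=arm.get_state();print(s['position'],s['orientation'],s['wrist_force'],s['clock'])
c,c2=shot('wrist');save(c,'w4.png')
t,t2=shot('top'); gt=t['image']
cv2.imwrite('pics/t4.png',cv2.resize(gt[120:245,235:385,::-1],None,fx=5,fy=4.8))
E
```

```text
[ 0.56538 -0.04817  0.09438] [ 0.06696  0.99776 -0.00015  0.00066] [ 0.17848  0.24756 -2.91511] 9.85
```

View pics/w4.png

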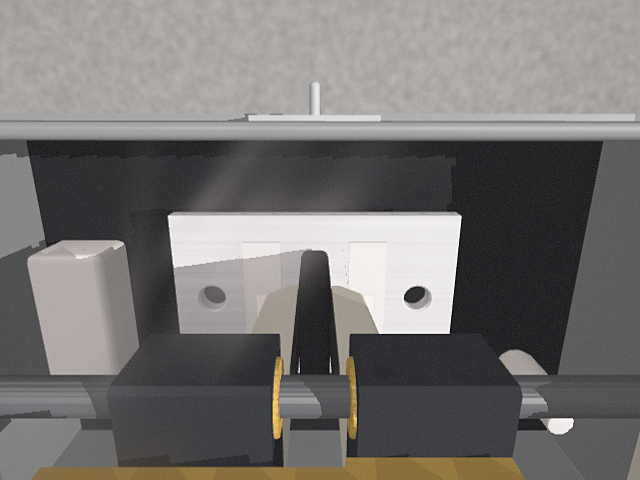

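{"name": "step_arm", "arguments": {"increments": [0,0,-0.004,0,0,0,-0.004,0,0,0,-0.004,0,0,0,-0.004,0,0,0,-0.004,0,0,0,-0.004,0,0,0,-0.004,0,0,0,-0.002,0,0,0,0,0,0,0,0,0]}}

```text
clock: 10.95
position: [0.5649, -0.0481, 0.0817]
orientation: [0.067, 0.998, -0.0, 0.0]
wrist_force: [-0.4, -0.8, -3.0]
width: 0.0117
gripper_force: 30.0
```

{"name": "step_arm", "arguments": {"increments": [0,0,-0.004,0,0,0,-0.004,0,0,0,-0.004,0,0,0,-0.004,0,0,0,-0.004,0,0,0,-0.003,0,0,0,-0.002,0,0,0,-0.001,0,0,0,0,0,0,0,0,0]}}

```text
clock: 11.95
position: [0.5649, -0.0481, 0.0713]
orientation: [0.067, 0.998, -0.0, 0.0]
wrist_force: [0.0, -0.1, -3.8]
width: 0.0117
gripper_force: 30.0
```

{"name": "step_arm", "arguments": {"increments": [0,0,-0.001,0,0,0,-0.001,0,0,0,-0.001,0,0,0,-0.001,0,0,0,0,0,0,0,0,0,0,0,0,0,0,0,0,0,0,0,0,0,0,0,0,0]}}

```text
clock: 12.95
position: [0.565, -0.0481, 0.0706]
orientation: [0.067, 0.998, -0.0, 0.0]
wrist_force: [-3.2, 0.3, 5.0]
width: 0.0122
gripper_force: 30.0
```

{"name": "step_arm", "arguments": {"increments": [0,0,0,0,0,0,0,0,0,0,0,0,0,0,0,0,0,0,0,0,0,0,0,0,0,0,0.02,0,0,0,0.05,0,0,0,0.1,0,0,0,0.1,0], "hand": 0.4}}

```text
clock: 13.95
position: [0.5643, -0.0479, 0.1787]
orientation: [0.067, 0.998, 0.0, -0.001]
wrist_force: [2.2, 0.0, -0.2]
width: 0.0374
gripper_force: 0.0
```

```bash
python3 - <<'E'
from h import *
np.set_printoptions(precision=4,suppress=True)
s=arm.get_state();print(s['position'],s['width'],s['qpos'],s['wrist_force'])
c,c2=shot('wrist')
for q in('plate','seat','hasp_hinge'): print(q,[(round(d['p'],2),w(c2,d['location'])) for d in vision.tip_of(q,c)[:2]])
L={}
for n in('top','scene'):
    t,t2=shot(n)
    for q in('lid_edge','hasp_hinge','hasp_tip','lid_hinge'): print(n,q,[(round(d['p'],2),w(t2,d['location'])) for d in vision.tip_of(q,t)[:3]])
    if n=='scene': save(t,'s5.png',(190,180,400,370),3)
E
```

```text
[ 0.5643 -0.0479  0.1787] 0.037416869686723836 [-0.2816  0.3322  1.5773  0.      1.2338 -1.7183] [ 2.1616  0.0207 -0.1732]
plate [(0.74, array([ 0.5648, -0.0446,  0.0432]))]
seat []
hasp_hinge [(0.51, array([0.6377, 0.0632, 0.0351])), (0.47, array([ 0.5683, -0.0435,  0.0378]))]
top lid_edge [(0.76, array([ 0.6829, -0.0592,  0.303 ]))]
top hasp_hinge [(0.55, array([ 0.6699, -0.0599,  0.3034]))]
top hasp_tip [(0.71, array([ 0.6797, -0.0636,  0.3022])), (0.4, array([ 0.6592, -0.0594,  0.3633]))]
top lid_hinge []
scene lid_edge [(0.96, array([ 0.677 , -0.0658,  0.2995])), (0.33, array([ 0.6535, -0.0633,  0.364 ]))]
scene hasp_hinge [(0.95, array([ 0.6687, -0.0667,  0.3027])), (0.32, array([ 0.6764, -0.0643,  0.2999])), (0.3, array([0.6388, 0.0535, 0.0349]))]
scene hasp_tip [(0.91, array([ 0.6569, -0.0615,  0.3627])), (0.23, array([ 0.6729, -0.0628,  0.301 ]))]
scene lid_hinge [(0.78, array([ 0.6747, -0.065 ,  0.1127]))]
```

View pics/s5.png

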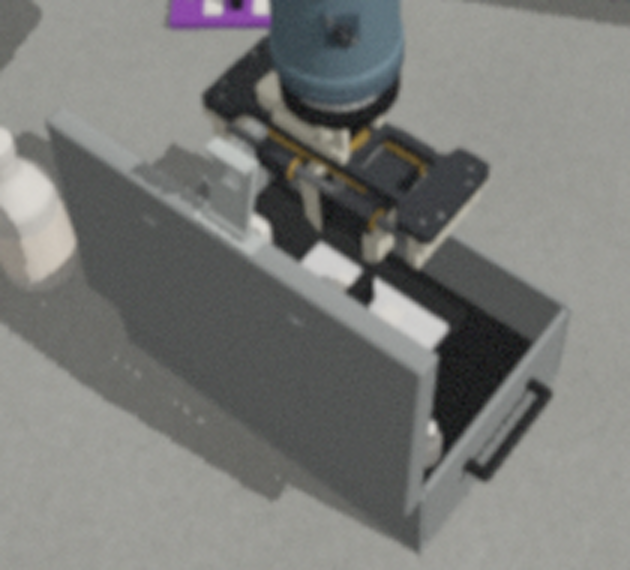

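The plate lies in the case at the seat. The hasp on the lid edge points up at crop (232,190), and the lid is about 1.5 rad open. Next I'll take the closed fingers over the lid's left half to behind it.

{"name": "step_arm", "arguments": {"increments": [0,0,0.086,0,0.01,0.068,0.086,0,0.01,0.068,0.086,0,0.01,0.068,0.086,0,0.01,0.068,0.086,0,0,0,0,0,0,0,0,0,0,0,0,0,0,0,0,0,0,0,0,0], "hand": 0}}

```text
clock: 15.65
position: [0.5805, 0.0599, 0.3483]
orientation: [0.068, 0.998, -0.0, -0.001]
wrist_force: [0.2, -0.4, 0.5]
width: 0.0004
gripper_force: 0.0
```

```bash
cat >> h.py <<'E'
def lidf(p,seat=(.5658,-.0480),psi=-.135):
    ex=np.array([np.cos(psi),np.sin(psi)]);ey=np.array([-ex[1],ex[0]]); H=np.array(seat)+.11*ex
    d=np.array(p[:2])-H; return d@ex,d@ey
def tolid(X,Y,seat=(.5658,-.0480),psi=-.135):
    ex=np.array([np.cos(psi),np.sin(psi)]);ey=np.array([-ex[1],ex[0]]); return np.array(seat)+(.11+X)*ex+Y*ey
E
python3 - <<'E'
from h import *
np.set_printoptions(precision=4,suppress=True)
s=arm.get_state();print(s['position'],s['width'],lidf(s['position']))
c,c2=shot('top')
for q in('plate',): print(q,[(round(d['p'],2),w(c2,d['location'])) for d in vision.tip_of(q,c)[:4]])
print((np.r_[tolid(.055,.11),.35]-s['position'])/.4)
for th in np.arange(1.5,-.01,-.15):
    X=-.175*np.cos(th)+.018*np.sin(th)+.008; z=.110+.175*np.sin(th)+.018*np.cos(th)+.017
    print(round(th,2),np.r_[tolid(X,.11),z])
E
```

```text
[0.5805 0.0599 0.3483] 0.00035678148638516313 (np.float64(-0.1099620334801247), np.float64(0.10892561154365911))
plate [(0.72, array([ 0.5677, -0.0439,  0.0381])), (0.64, array([ 0.2868, -0.342 ,  0.0004])), (0.63, array([ 0.2841, -0.5423,  0.0004]))]
[ 0.409  -0.0528  0.0043]
1.5 [0.7031 0.0444 0.3028]
1.35 [0.677  0.0479 0.3017]
1.2 [0.6513 0.0514 0.2966]
1.05 [0.6267 0.0547 0.2878]
0.9 [0.6037 0.0579 0.2753]
0.75 [0.5828 0.0607 0.2595]
0.6 [0.5645 0.0632 0.2407]
0.45 [0.5491 0.0653 0.2193]
0.3 [0.5371 0.0669 0.1959]
0.15 [0.5287 0.068  0.1709]
0.0 [0.5241 0.0687 0.145 ]
```

{"name": "step_arm", "arguments": {"increments": [0.082,-0.0105,0,0,0.082,-0.0105,0,0,0.082,-0.0105,0,0,0.082,-0.0105,0,0,0.082,-0.0105,0,0,0,0,0,0,0,0,-0.057,0,0,0,-0.057,0,0,0,0,0,0,0,0,0]}}

```text
clock: 16.75
position: [0.7442, 0.0397, 0.3044]
orientation: [0.067, 0.998, 0.0, -0.0]
wrist_force: [0.4, 0.0, 0.7]
width: 0.0007
gripper_force: 0.0
```

{"name": "step_arm", "arguments": {"increments": [-0.051,0.006,-0.002,0,-0.051,0.006,-0.002,0,-0.033,0.0045,-0.0015,0,-0.033,0.0045,-0.0015,0,-0.032,0.0045,-0.0065,0,-0.032,0.0045,-0.0065,0,-0.031,0.004,-0.011,0,-0.031,0.004,-0.011,0,-0.029,0.004,-0.016,0,-0.029,0.004,-0.016,0]}}

```text
clock: 17.75
position: [0.6049, 0.058, 0.2777]
orientation: [0.067, 0.998, -0.0, 0.003]
wrist_force: [2.2, -0.1, 0.9]
width: -0.0001
gripper_force: 0.9
```

```bash
cat > lid.py <<'E'
from h import *
np.set_printoptions(precision=4,suppress=True)
s=arm.get_state();print(s['position'],s['wrist_force'],s['clock'],lidf(s['position']))
for n in('top','scene'):
    t,t2=shot(n)
    for q in('lid_edge','hasp_hinge','hasp_tip','staple'):
        for d in vision.tip_of(q,t)[:2]:
            p=w(t2,d['location']); print(n,q,round(d['p'],2),np.r_[lidf(p),p[2]])
E
python3 lid.py
```

```text
[0.6049 0.058  0.2777] [ 2.2084 -0.0988  0.9231] 17.75 (np.float64(-0.08553076553806124), np.float64(0.11033424939371562))
top lid_edge 0.8 [-0.0994  0.0021  0.2722]
top hasp_hinge 0.77 [-0.1134  0.0017  0.2687]
top hasp_tip 0.5 [-0.1505  0.0029  0.3111]
top staple 0.78 [-0.203   0.0014  0.0802]
scene lid_edge 0.58 [-0.1073  0.0008  0.268 ]
scene hasp_hinge 0.57 [-0.1157 -0.003   0.2682]
scene hasp_hinge 0.54 [-0.1105  0.0011  0.2686]
```

{"name": "step_arm", "arguments": {"increments": [-0.026,0.0035,-0.022,0,-0.026,0.0035,-0.022,0,-0.023,0.003,-0.0245,0,-0.023,0.003,-0.0245,0,-0.019,0.0025,-0.028,0,-0.019,0.0025,-0.028,0,-0.015,0.002,-0.03,0,-0.015,0.002,-0.03,0,-0.01,0.0015,-0.031,0,-0.01,0.0015,-0.031,0]}}

```text
clock: 19.25
position: [0.53, 0.0681, 0.1658]
orientation: [0.067, 0.998, -0.0, 0.0]
wrist_force: [0.7, 0.6, 0.5]
width: 0.0004
gripper_force: 0.4
```

{"name": "step_arm", "arguments": {"increments": [-0.006,0.001,-0.02,0,-0.006,0.001,-0.02,0,0,0,-0.01,0,0,0,-0.004,0,0,0,-0.002,0,0,0,-0.002,0,0,0,0,0,0,0,0,0,0,0,0,0,0,0,0,0]}}

```text
clock: 20.25
position: [0.5246, 0.069, 0.1451]
orientation: [0.067, 0.998, -0.0, 0.0]
wrist_force: [-8.2, -0.9, 16.1]
width: 0.0005
gripper_force: 8.4
```

```bash
python3 lid.py
```

```text
[0.5246 0.069  0.1451] [-8.1762 -0.9192 16.0773] 20.25 (np.float64(-0.16658221014054664), np.float64(0.11041748378489247))
top lid_edge 0.87 [-0.1884  0.0028  0.1306]
top hasp_hinge 0.79 [-0.1972  0.0025  0.1152]
top hasp_hinge 0.65 [-0.2028  0.0019  0.0817]
top hasp_tip 0.81 [-0.2518  0.0045  0.1126]
top staple 0.68 [-0.0939  0.003  -0.0019]
top staple 0.59 [-0.201   0.0027  0.0817]
scene lid_edge 0.71 [-0.1921  0.0046  0.1298]
scene hasp_hinge 0.42 [-0.1963 -0.0039  0.1182]
scene hasp_tip 0.59 [-0.2503 -0.0013  0.1102]
scene staple 0.96 [-0.2038 -0.0004  0.0751]
```

{"name": "step_arm", "arguments": {"increments": [0,0,0.07,0,0,0,0.07,0,-0.052,-0.0625,0,0,-0.052,-0.0625,0,0,-0.052,-0.0625,0,0,-0.052,-0.0625,0,0,0,0,0,0,0,0,-0.055,0,0,0,-0.055,0,0,0,0,0], "hand": 0.17}}

```text
clock: 21.75
position: [0.4404, -0.0302, 0.1528]
orientation: [0.067, 0.998, 0.001, -0.002]
wrist_force: [0.0, 0.1, -0.1]
width: 0.0153
gripper_force: 0.0
```

```bash
python3 lid.py; python3 - <<'E'
from h import *
c,c2=shot('wrist');save(c,'w6.png')
for q in('staple','hasp_hinge','hasp_tip'):
    for d in vision.tip_of(q,c)[:2]:
        p=w(c2,d['location']);print(q,round(d['p'],2),lidf(p),p[2])
E
```

```text
[ 0.4404 -0.0302  0.1528] [ 0.0092  0.0637 -0.1063] 21.75 (np.float64(-0.23663122729564645), np.float64(0.0007520385837104412))
top lid_edge 0.58 [-0.1891  0.0045  0.1312]
scene lid_edge 0.83 [-0.194   0.0008  0.1263]
scene lid_edge 0.25 [-0.0962 -0.0021 -0.0002]
scene hasp_hinge 0.46 [-0.1931 -0.0027  0.1193]
scene hasp_tip 0.63 [-0.2532  0.0006  0.1094]
scene staple 0.61 [-0.2029  0.001   0.0763]
hasp_hinge 0.73 (np.float64(-0.1922180558226133), np.float64(0.00015254172833387673)) 0.1193989898824436
hasp_tip 0.72 (np.float64(-0.25710941833028583), np.float64(0.003111879227520887)) 0.11206391023299697
```

View pics/w6.png

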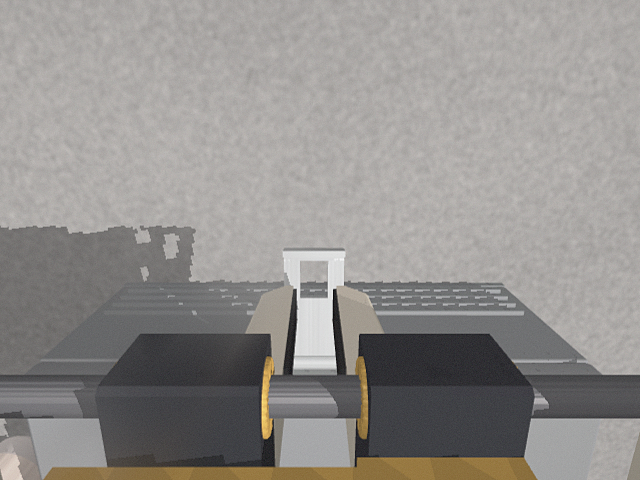

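The picture shows the hasp at (314,300), with both fingers straddling the slot over the side rails. Now I'll push it down and round.

{"name": "step_arm", "arguments": {"increments": [0,0,-0.023,0,0,0,-0.023,0,0,0,-0.023,0,0.005,-0.0007,-0.0125,0,0.005,-0.0007,-0.0125,0,0.0084,-0.0011,-0.011,0,0.0084,-0.0011,-0.011,0,0.0114,-0.0016,-0.009,0,0.0114,-0.0016,-0.009,0,0,0,0,0]}}

```text
clock: 23.45
position: [0.4622, -0.0339, 0.1009]
orientation: [0.067, 0.998, 0.0, 0.0]
wrist_force: [0.9, -0.4, 0.4]
width: 0.0158
gripper_force: 0.0
```

```bash
python3 lid.py
```

```text
[ 0.4622 -0.0339  0.1009] [ 0.8572 -0.3923  0.3884] 23.45 (np.float64(-0.2145873630107865), np.float64(1.940046820327288e-06))
top staple 0.17 [-0.0092 -0.2608 -0.0016]
scene lid_edge 0.59 [-0.1934  0.0001  0.1274]
scene hasp_tip 0.46 [-0.0923 -0.0033 -0.0007]
```

{"name": "step_arm", "arguments": {"increments": [0.004,-0.0005,-0.003,0,0.004,-0.0005,-0.003,0,0.004,-0.0005,-0.003,0,0.003,-0.0004,-0.003,0,0.002,-0.0003,0,0,0.001,-0.0001,0,0,0,0,0,0,0,0,0,0,0,0,0,0,0,0,0,0]}}

```text
clock: 24.95
position: [0.4687, -0.0347, 0.0965]
orientation: [0.067, 0.998, -0.0, -0.0]
wrist_force: [-1.0, -0.4, -1.0]
width: 0.0162
gripper_force: 0.3
```

{"name": "step_arm", "arguments": {"increments": [0.002,-0.0003,0,0,0.002,-0.0003,0,0,0.001,0,0,0,0,0,0,0,0,0,0,0,0,0,0,0,0,0,0,0,0,0,0,0,0,0,0,0,0,0,0,0]}}

```text
clock: 25.95
position: [0.4699, -0.0348, 0.0963]
orientation: [0.067, 0.998, 0.0, -0.001]
wrist_force: [-4.7, 1.1, 3.5]
width: 0.0161
gripper_force: 2.6
```

{"name": "step_arm", "arguments": {"increments": [0.002,-0.0003,0,0,0.001,0,0,0,0,0,0,0,0,0,0,0,0,0,0,0,0,0,0,0,0,0,0,0,0,0,0,0,0,0,0,0,0,0,0,0]}}

```text
clock: 26.95
position: [0.47, -0.0348, 0.0963]
orientation: [0.067, 0.998, 0.0, -0.002]
wrist_force: [-8.7, 0.3, 6.0]
width: 0.016
gripper_force: 4.3
```

{"name": "step_arm", "arguments": {"increments": [-0.02,0.0027,0,0,-0.06,0.008,0,0,-0.1,0.013,0,0,-0.1,0.013,0,0,0,0,0.1,0,0,0,0.1,0,0,0.12,0,0,0,0.12,0,0,0,0.12,0,0,0,0,0,0]}}

```text
clock: 27.95
position: [0.3596, 0.1289, 0.177]
orientation: [0.063, 0.998, 0.001, 0.001]
wrist_force: [-0.6, 0.0, -0.1]
width: 0.0159
gripper_force: 0.0
```

```bash
python3 lid.py; python3 - <<'E'
from h import *
c,c2=shot('scene');p=proj(c,c2,np.r_[tolid(-.19,0),.1]).astype(int);print(p)
t,t2=shot('top');q=proj(t,t2,np.r_[tolid(-.2,0),.1]).astype(int);print(q)
f=lambda im,p,h:cv2.resize(im[p[1]-h:p[1]+h,p[0]-h:p[0]+h,::-1],(380,380),interpolation=cv2.INTER_CUBIC)
cv2.imwrite('pics/e.png',np.hstack([f(c['image'],p,50),f(t['image'],q,30)]))
E
```

```text
[0.3596 0.1289 0.177 ] [-0.5596  0.019  -0.0735] 27.95 (np.float64(-0.33816140986523135), np.float64(0.14751264888379856))
top hasp_tip 0.66 [-0.0637  0.327   0.0033]
top hasp_tip 0.63 [-0.1941  0.0046  0.0636]
top staple 0.96 [-0.2034 -0.0005  0.0794]
top staple 0.61 [-0.1949  0.0017  0.118 ]
scene lid_edge 0.93 [-0.194  -0.0015  0.1268]
scene hasp_hinge 0.27 [ 0.0009 -0.004   0.1122]
[327 250]
[298 233]
```

View pics/e.png

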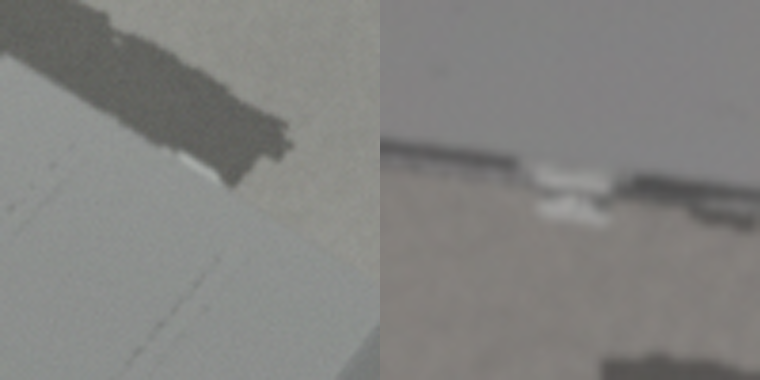

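The picture shows the lid shut, the hasp barrel at (572,178) and its lip and staple close in front at (572,210). I'll confirm the hasp angle with the wrist camera's numbers.

{"name": "step_arm", "arguments": {"increments": [-0.0125,-0.09,0,0,-0.0125,-0.09,0,0,-0.0125,-0.09,0,0,-0.0125,-0.09,0,0,0,0,0,0,0,0,0,0,0,0,0,0,0,0,0,0,0,0,0,0,0,0,0,0]}}

```text
clock: 29.55
position: [0.34, -0.0196, 0.1764]
orientation: [0.066, 0.998, 0.0, -0.0]
wrist_force: [-0.4, -0.8, -0.5]
width: 0.0156
gripper_force: 0.0
```

```bash
python3 - <<'E'
from h import *
np.set_printoptions(precision=4,suppress=True)
for n in('wrist','wrist','top'):
    c,c2=shot(n)
    for q in('hasp_tip','hasp_hinge','staple','lid_edge'):
        for d in vision.tip_of(q,c)[:2]:
            p=w(c2,d['location']);print(n,q,round(d['p'],2),np.r_[lidf(p),p[2]],proj(c,c2,p))
    print('pred tip phi0',proj(c,c2,np.r_[tolid(-.195,0),.06]),'phi.12',proj(c,c2,np.r_[tolid(-.202,0),.0604]),'staple bar',proj(c,c2,np.r_[tolid(-.202,0),.078]))
    if n=='wrist':
        a=proj(c,c2,np.r_[tolid(-.195,0.011),.119]).astype(int);b=proj(c,c2,np.r_[tolid(-.2,0.011),.055]).astype(int);print(a,b)
        g=cv2.cvtColor(c['image'],cv2.COLOR_RGB2GRAY)
        if 3<=a[0]<637: print(g[max(0,min(a[1],b[1])-12):max(a[1],b[1])+12,a[0]-1:a[0]+2].mean(1).astype(int), max(0,min(a[1],b[1])-12))
        for ph in(0,.06,.12,.2):
            for r,o in((0,-4),(53,2),(53,10),(59,10)):
                X=-.195-r/1e3*np.sin(ph)-o/1e3*np.cos(ph);z=.119-r/1e3*np.cos(ph)+o/1e3*np.sin(ph);print(ph,r,o,proj(c,c2,np.r_[tolid(X,.011),z])[1].round(1),end=' ; ')
            print()
E
```

```text
wrist hasp_tip 0.75 [-0.1995  0.0023  0.0615] [319.5037 412.5909]
wrist staple 0.7 [-0.2055  0.0041  0.0756] [322.2175 419.0098]
pred tip phi0 [316.4299 416.1416] phi.12 [316.4684 408.9134] staple bar [316.5958 425.2642]
[334 480] [330 406]
[ 86  85  84  84  84  86  84  82  81  80  80  81  79  80  78  76  75  75
  72  73  70  70  65  64 103 146 133 129 135 137 135 135 135 135 136 136
 137 136 137 137 136 136 136 137 135 136 135 136 133 137 137 136 135 135
 136 134 129 131 129 124 119 122 121 122 121 120 122 126 133 134 136 136
 134 126 117 119 117 117 118 117 118 117 117 117 118 117] 394
0 0 -4 485.3 ; 0 53 2 419.5 ; 0 53 10 410.6 ; 0 59 10 405.3 ; 
0.06 0 -4 485.0 ; 0.06 53 2 416.2 ; 0.06 53 10 407.7 ; 0.06 59 10 402.1 ; 
0.12 0 -4 484.6 ; 0.12 53 2 413.0 ; 0.12 53 10 405.0 ; 0.12 59 10 399.0 ; 
0.2 0 -4 484.2 ; 0.2 53 2 409.2 ; 0.2 53 10 401.7 ; 0.2 59 10 395.2 ; 
wrist hasp_tip 0.79 [-0.2001  0.0023  0.0655] [320.6186 415.4071]
wrist staple 0.72 [-0.1989  0.0034  0.0785] [322.378  429.1117]
pred tip phi0 [317.5193 416.0047] phi.12 [317.5523 408.7767] staple bar [317.7383 425.1209]
[... 369 characters left out ...]
] 394
0 0 -4 485.1 ; 0 53 2 419.3 ; 0 53 10 410.5 ; 0 59 10 405.2 ; 
0.06 0 -4 484.8 ; 0.06 53 2 416.0 ; 0.06 53 10 407.6 ; 0.06 59 10 401.9 ; 
0.12 0 -4 484.5 ; 0.12 53 2 412.9 ; 0.12 53 10 404.9 ; 0.12 59 10 398.8 ; 
0.2 0 -4 484.0 ; 0.2 53 2 409.0 ; 0.2 53 10 401.6 ; 0.2 59 10 395.1 ; 
top hasp_tip 0.43 [-0.1937  0.0043  0.0603] [297.4911 232.261 ]
top hasp_hinge 0.64 [-0.1942 -0.0006  0.1155] [298.7897 231.1268]
top staple 0.84 [-0.2025  0.0025  0.0805] [297.5299 235.0968]
top lid_edge 0.92 [-0.1838  0.0013  0.1328] [298.4054 226.4656]
top lid_edge 0.3 [-0.2042  0.0036  0.0817] [297.0142 235.6695]
pred tip phi0 [299.0206 232.9742] phi.12 [298.6674 235.5528] staple bar [298.5012 235.1094]
```

{"name": "step_arm", "arguments": {"increments": [0,0,0.07,0,0.084,-0.0115,0,0,0.084,-0.0115,0,0,0.084,-0.0115,0,0,0.084,-0.0115,0,0,0.084,-0.0115,0,0,0,0,0,0,0,0,0,0,0,0,0,0,0,0,0,0]}}

```text
clock: 31.3
position: [0.5069, -0.0431, 0.2046]
orientation: [0.067, 0.998, 0.0, -0.0]
wrist_force: [0.7, 0.4, 0.0]
width: 0.0153
gripper_force: 0.0
```

```bash
python3 - <<'E'
from h import *
np.set_printoptions(precision=4,suppress=True)
s=arm.get_state(); print(s['position'],lidf(s['position']))
c,c2=shot('wrist')
for q in('hasp_tip','hasp_hinge','staple','lid_edge'):
    for d in vision.tip_of(q,c)[:2]:
        p=w(c2,d['location']);print(q,round(d['p'],2),np.r_[lidf(p),p[2]],proj(c,c2,p))
b=proj(c,c2,np.r_[tolid(-.2,0.011),.06]).astype(int);print(b)
g=cv2.cvtColor(c['image'],cv2.COLOR_RGB2GRAY); print(b[1]-30,g[b[1]-30:b[1]+40,b[0]-1:b[0]+2].mean(1).astype(int))
print('bare y=.03',g[b[1]-30:b[1]+40,b[0]+20:b[0]+23].mean(1).astype(int))
print('staple bar', [proj(c,c2,np.r_[tolid(-.204,0),z]) for z in(.0705,.0855)],'lid edge',proj(c,c2,np.r_[tolid(-.19,.011),.128]))
for ph in(0,.06,.12,.2):
    print(ph,end=': ')
    for r,o in((59,10),(53,10),(53,2),(34,2),(4,2)):
        X=-.195-r/1e3*np.sin(ph)-o/1e3*np.cos(ph);z=.119-r/1e3*np.cos(ph)+o/1e3*np.sin(ph);print(r,o,proj(c,c2,np.r_[tolid(X,.011),z])[1].round(1),end=' ; ')
    print()
E
```

```text
[ 0.5069 -0.0431  0.2046] (np.float64(-0.1690653933977926), np.float64(-0.0030771047255992996))
hasp_tip 0.75 [-0.1984 -0.      0.0635] [318.2225 191.3993]
hasp_hinge 0.79 [-0.1923  0.0008  0.1214] [320.4654 218.5451]
staple 0.74 [-0.1978 -0.0007  0.079 ] [317.4011 196.171 ]
lid_edge 0.78 [-0.1911  0.0028  0.1295] [324.1894 223.8426]
[333 188]
158 [177 179 177 173 175 173 172 174 174 175 174 175 178 182 182 181 179 176
 175 175 176 173 174 198 215 212 210 208 208 208 210 210 211 206 163 142
 151 155 153 151 154 153 152 154 155 153 153 152 154 154 143 154 186 201
 208 216 222 223 221 216 208 197 187 160 136 170 212 219 208 174]
bare y=.03 [178 177 173 174 172 172 172 176 178 179 182 177 172 173 172 173 174 175
 173 173 174 178 180 181 183 182 181 176 177 175 178 174 147 154 155 127
 165 152 147 164 120 146 177 173 175 154 114 121 120 119 121 125 129 134
 159 178 170 143 112 119 135 145 146 141 138 169 215 221 214 172]
staple bar [array([318.3956, 185.1831]), array([318.6176, 188.6785])] lid edge [338.5401 225.117 ]
0: 59 10 181.6 ; 53 10 182.8 ; 53 2 194.0 ; 34 2 199.0 ; 4 2 208.4 ; 
0.06: 59 10 176.8 ; 53 10 178.5 ; 53 2 189.6 ; 34 2 196.0 ; 4 2 208.0 ; 
0.12: 59 10 172.1 ; 53 10 174.2 ; 53 2 185.3 ; 34 2 193.1 ; 4 2 207.7 ; 
0.2: 59 10 165.9 ; 53 10 168.6 ; 53 2 179.6 ; 34 2 189.3 ; 4 2 207.3 ;
```

The lip shows at rows 181–192, where 181.6–194 is predicted for an angle of 0. That puts the hasp at about 0.02 rad and flat, so I'll hand in.

```bash
python3 -c "
from plant import job
print(job.sign_off())"
```

```text
the job is handed in; nothing more can be done
None
```

I handed the job in at about 31 s of the 69 s. The plate is on the pins, the lid is shut and the hasp lies over the staple at about 0.02 rad; the sign-off gave no verdict.

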